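Clamp a specimen pot with the star handle

ROBOT

A 6-joint arm with a two-finger parallel gripper is mounted at the origin on a cart in front of the work surface, level with it; the furniture and walls round the work are solid. World frame = base frame: x ahead of the robot, y to its left, z up, the work surface at z = 0. Lengths are in m, angles in rad, forces in N, time in s.
With the tool pointing down it reaches from about 0.35 to 0.875 m from the base axis. Payload 4.2 kg.
Tool frame: the origin (TCP) lies midway between the tips of the shut fingers; the grasp point (between the pads) lies 19 mm behind it; z points along the fingers, y is the direction in which the jaws open and shut (so a half turn about z gives the same grasp; the last joint's range is limited). The gripper opens to 87 mm and grips with 3 to 60 N. Pads are 19 mm wide; open, the fingers measure 117 mm over their backs; the gripper's body (75 mm by 190 mm) begins 51 mm behind the grasp point.
Start: joints at [-0.884, 0.385, 0.008, 0, -1.194, -0.259], TCP at [0.259, -0.569, 0.223] pointing down, gripper open.
Joint ranges: [-3.14, 3.14], [-1.21, 2.06], [-1.07, 1.41], [-3.16, 2.05], [-2.99, -0.16], [-3.1, 3.1]. Speed limits (rad/s): [2.79, 2.79, 3.14, 3.14, 3.14, 3.14].

INTERFACE

Orientations are given as [roll, pitch, yaw] about the fixed x, y, z axes, in that order (R = Rz(yaw) Ry(pitch) Rx(roll)).
In Python, from plant import ctrl, vision gives the robot as it stands.
- The arm moves only by the tool play_rows, never from a script. Its argument "rows" is a list of rows, each a list of 2 entries, a list of its own where there are three numbers: the shift along the tool's x, y, z in mm, then the turn, a rotation vector about the tool's x, y, z in degrees. In form: [[[tx, ty, tz], [ax, ay, az]], ...]. A call has exactly 10 rows; each row is the pose to reach, as a shift and turn from the pose measured when the call began, along the tool's axes at that moment; what a row does not reach only later rows make up. A row lasts 1/8 s, in which the tool goes at most 62.5 mm and 10.7 degrees, less where a joint would pass 70% of its speed; a pose out of reach is approached as far as the arm can. A call with a gripper value outside its range is refused whole. "gripper" is the closure in counts, from 0 (fully open) to 255 (shut), set as the call begins (left out, the last holds). The fingers move at their own pace and stop on an object; "newtons" is the grip in N (left out, the last holds). Time passes only in rows, so rows that repeat a pose let the fingers close, or fill a call up. It gives the time, the measured TCP pose, the force and the opening at its end, in the units of the state.
- ctrl.read_state(): the state, without advancing time (a new reading comes with each control period).
- vision.camera(name): name is "scene" or "top" or "wrist"; returns the picture (480x640x3 uint8, red, green, blue); there is no depth.
- vision.camera_params(name): a dict with "mtx" (3x3 intrinsics, pixels), "R" (3x3) and "t" (3): a world point X has camera coordinates R X + t. Camera axes: x right, y down, z forward; pixel columns grow to the right and rows downward; lengths in m; the calibration is good to about 2 mm. A picture is of the moment at which its call begins: read the wrist's pose just before it. camera_params takes no time and is no camera call; for the wrist camera it gives the pose at the moment of the call.
- ctrl.close_job(): hands the job in, once; it reports no verdict.
The state is a dict: "time": time; "joints": joint angles; "joint_velocities": joint speeds; "joint_torque": joint torques, N m; "position": TCP position; "orientation": TCP orientation; "wrist_force": force on the tool from outside, world axes, zero at the start; "ft_torque": the same for the moment, N m; "opening": opening from 0.0 (shut) to 1.0 (fully open).
Only numpy, scipy, OpenCV 4.12 (cv2) and the standard library are available. Lean on these libraries where they do the work, as an engineer would, in place of code of your own. Each camera call takes 0.05 s, during which the arm holds its last target.

TASK

Stand the yellow-capped specimen pot upright in the cradle of the bench clamp and let go of it; then push the spokes of the star handle round clockwise (seen from above), one after another, until the sprung pad holds the pot firmly against the V-stop without crushing it, and leave it clamped. Move the jaw only by the spokes, and leave everything else on the bench where it stands.

Things in the scene. Friction and masses are not known exactly. Their poses are not given: they have to be found in the camera images.
- clamp: grey bench clamp, fixed, base plate 12 mm thick. Origin: on the bench under the vertical axis of the star handle. Its y axis runs along the clamp: the star handle is at the origin, the cradle towards -y. The robot is on its -x side. Every 'x', 'y' below is in this frame, heights are over the bench.
- star_hub (a point): on the star's axis at the spokes' mid-height, 78 mm up. Hub diameter 32 mm; five level round steel spokes, 10 mm thick, 72 degrees apart, reach 62 mm from the axis. Clockwise from above closes the jaw, 12 mm per radian, 2 to 4 rad in all; it stays where it is left. The jaw below is at most 56 mm high, so fingertips 66 mm up clear it. Axes as clamp.
- orange_tip (a point): outer end of the one spoke with an orange end (the other four end black), 62 mm from the axis, 78 mm up. Moment to turn the star: 0.30 Nm running free (7 N at 45 mm from the axis), then 0.012 Nm more per newton on the clamped pot: 0.54 Nm (12 N at 45 mm) is right (20 N); under 0.42 is too loose (10 N), over 0.78 crushes (40 N). First touch to 20 N is only 0.2 rad.
- guard (a point): centre of the top of a clear guard plate, 104 mm up, over the star's back: x -9 to +55 mm, y -65 to +65 mm; posts and back wall under it at x +39 to +53 mm. Only from x = -9 mm to the front are the spokes free from above: a spoke can be pushed through that front sector (in +y there), then the next one must be taken.
- cradle (a point): on the cradle floor (12 mm up), 105 mm from the star's axis, midway between two rails 8 mm high, 56 mm apart (at x -28 and +28 mm), along y. A good spot to stand the pot: it has to touch neither pad nor V-stop yet. Above the rails it is open to both x sides for fingers closing along x. Axes as clamp.
- pad_face (a point): centre of the face of the black rubber pad (40 mm along x, 30 mm high), 39 mm up, looking to -y. 50 mm from the star's axis with the jaw fully open, 50 to 65 mm at the start. On the far side of the cradle stands the blue V-stop, 36 mm high, two rubber faces 14 degrees off square; its apex is 136 to 144 mm from the star's axis, set afresh each time, to be felt.
- pad: the same rubber pad, sprung on the jaw (8 N per mm, 6 mm of travel). Its origin is not on the pad: it is at the clamp's origin with the jaw fully open and goes with the pad towards -y.
- jaw: blue jaw block that carries the pad, 56 x 14 mm, top 56 mm up, moved by the star over rack and pinion. Its origin is at the clamp's origin when fully open and goes towards -y as it closes.
- pot_mid (a point): centre of the specimen pot, half-way up (31 mm over its foot): white round body 46 mm in diameter, 50 mm high, yellow cap above it 51 mm in diameter, 12 mm high; 62 mm in all, 25 to 60 g. It stands on the bench beyond the star handle (its +y side).
- pot: the same specimen pot; origin at the centre of its foot, z up
- jar_blue: bystander: stain jar, blue, black lid, 60 mm diameter, 130 mm high, origin under its centre
- jar_red: bystander: stain jar, red, black lid, 60 mm diameter, 130 mm high, origin under its centre
- masks: bystander: flat stack of blue masks, 11 mm high, origin under its centre

How it is judged:
On the way:
1. the pot stands upright on the cradle floor between the rails, let go, the pad not yet pressing on it (z of pot in the frame of cradle between -0.004 and 0.004 m and x of pot in the frame of cradle between -0.009 and 0.009 m and y of pot in the frame of cradle between -0.025 and 0.03 m and angle between pot's own z axis and vertical below 0.1 rad and contact force between the fingers and pot below 0.1 N and contact force between pad and pot below 3 N), for 0.2 s.
At the end, for the whole second after the job is handed in: the pot stands upright (within 6 degrees) on the cradle floor between the rails, at rest, squeezed by the pad against the V-stop with more than 10 N (contact force between pad and pot above 10 N and z of pot in the frame of cradle between -0.004 and 0.005 m and x of pot in the frame of cradle between -0.009 and 0.009 m and y of pot in the frame of cradle between -0.025 and 0 m and angle between pot's own z axis and vertical below 0.1 rad and linear speed of pot below 0.01 m/s); the robot touches nothing.
It fails at once if the pad presses on the pot with more than 40 N (crushed) (contact force between pad and pot above 40 N).
It fails at once if the jaw or pad is pushed directly by the robot (more than 6 N) instead of by the spokes (contact force between any of the arm, the fingers and jaw above 6 N or contact force between any of the arm, the fingers and pad above 6 N).
It fails at once if a bystander is moved more than 20 mm (distance of any of jar_blue, jar_red, masks from where it was at the start of the episode above 0.02 m).
It also fails if it takes over 72 s, if anything falls off the work surface, if the arm or the gripper's body presses on something with over 40 N, if the wrist force passes 120 N, or if a joint passes its speed limit or range.

## Working session

There is one attempt and no reset: what is moved stays moved. The work goes in short steps, Python scripts to look and compute and a tool call to move; the robot and the scene stay as the last step left them, time stands still between calls to the robot, and variables do not carry over. Pictures are saved under pics/ and viewed, and the job is handed in when it is done.

Besides the shell and the picture viewer there is one more tool, called after ">>>" in YAML: its name, and indented under it one key for each argument. play_rows: Moves the arm, as the interface text tells. Its arguments: {"type":"object","properties":{"rows":{"type":"array"},"gripper":{"type":"number"},"newtons":{"type":"number"}},"required":["rows"]}

```bash
ls; mkdir -p pics
python3 - <<'E'
from plant import ctrl, vision
import cv2
print(ctrl.read_state())
for n in ["scene","top"]:
    im=vision.camera(n); cv2.imwrite(f"pics/{n}0.png",im[:,:,::-1])
    p=vision.camera_params(n); print(n,p)
E
```

```text
pics
{'time': 0.0, 'joints': array([-8.84416603e-01,  3.85595016e-01,  6.63008224e-03, -5.02571214e-04,
       -1.19401636e+00, -2.58617166e-01]), 'joint_velocities': array([ 0.00181596, -0.00072901,  0.00046623, -0.00177807, -0.00017902,
       -0.0005789 ]), 'joint_torque': array([ 2.08616293e-04, -3.90668142e+01,  1.87411362e+01,  4.21991721e+00,
        1.08966592e-02, -1.98080729e-04]), 'position': array([ 0.25904833, -0.56812242,  0.22143754]), 'orientation': array([ 3.1393609e+00, -1.0741683e-04, -2.7140154e+00]), 'wrist_force': array([-0.28355497, -0.26535901,  0.40712769]), 'ft_torque': array([ 0.04549375, -0.04355496,  0.03023522]), 'opening': 0.9969017108013697}
scene {'mtx': array([[490.27203642,   0.        , 323.0653293 ],
       [  0.        , 490.27203642, 242.63358602],
       [  0.        ,   0.        ,   1.        ]]), 'R': array([[-0.88359689, -0.4678577 , -0.01912355],
       [-0.34651031,  0.68079749, -0.6453258 ],
       [ 0.31493991, -0.56358136, -0.76366806]]), 't': array([0.49461068, 0.09914003, 1.46015031])}
top {'mtx': array([[561.2872788 ,   0.        , 312.53592245],
       [  0.        , 561.2872788 , 249.45322119],
       [  0.        ,   0.        ,   1.        ]]), 'R': array([[-0.10942791, -0.99398706,  0.00390516],
       [-0.97258258,  0.10625877, -0.20686277],
       [ 0.20520396, -0.02643465, -0.97836218]]), 't': array([0.22180082, 0.468643  , 1.31386888])}
```

View pics/scene0.png

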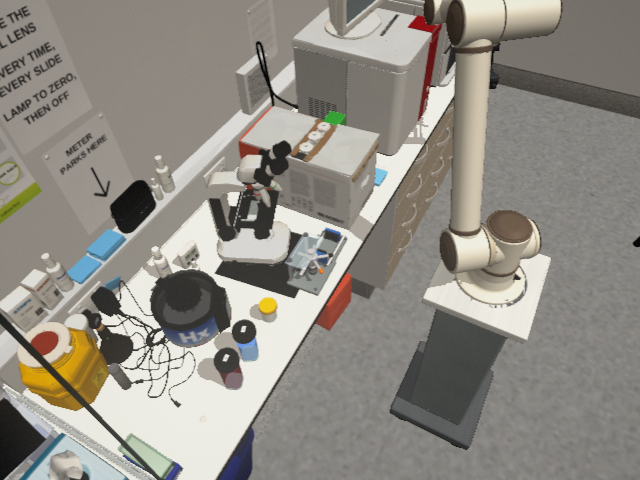

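View pics/top0.png

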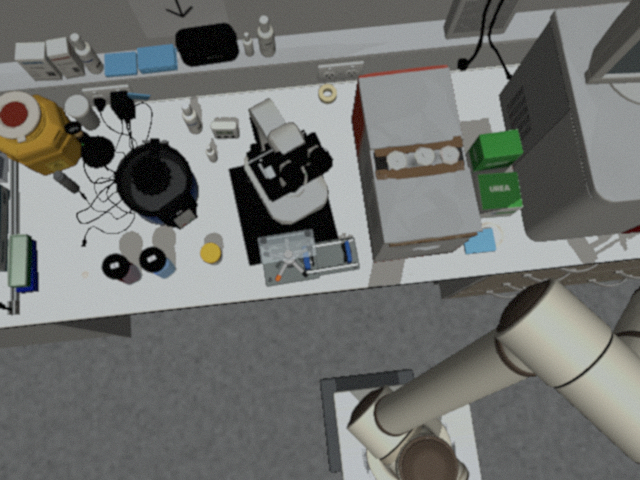

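The top view shows the clamp around (305,258) with the star at about (289,258), the pot cap at (210,253), and the jars at (117,267) and (153,260). Next I'll enlarge the clamp area.

Run:
```python
import cv2
a=cv2.imread("pics/top0.png")[215:305,190:375]; cv2.imwrite("pics/t_c.png",cv2.resize(a,None,fx=4.3,fy=4.3,interpolation=cv2.INTER_CUBIC))
a=cv2.imread("pics/scene0.png")[215:355,220:360]; cv2.imwrite("pics/s_c.png",cv2.resize(a,None,fx=4.2,fy=4.2,interpolation=cv2.INTER_CUBIC))
```

```text
(no output)
```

View pics/t_c.png

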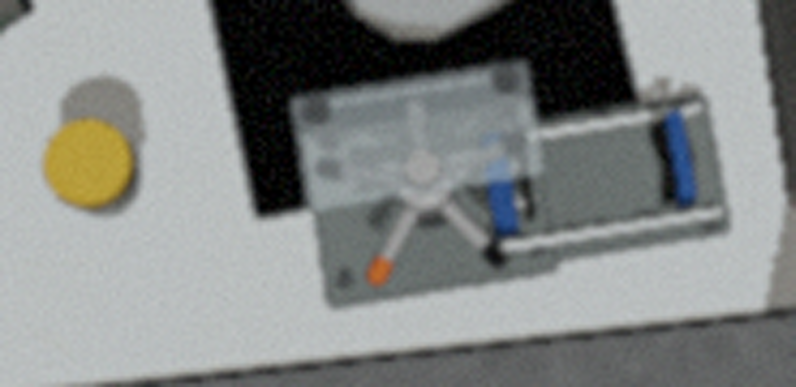

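View pics/s_c.png

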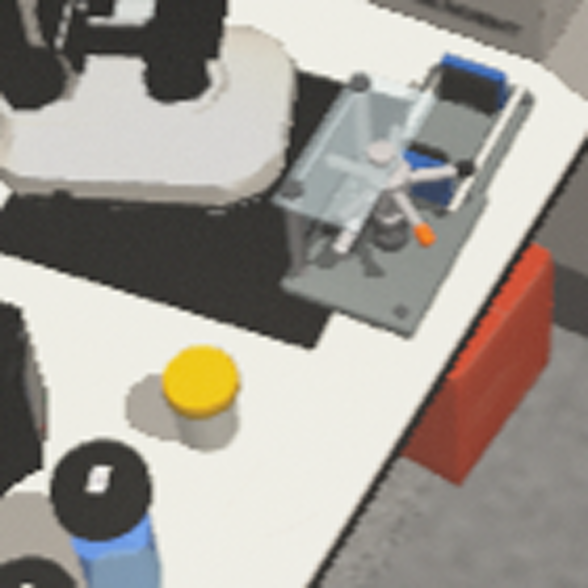

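```bash
cat > h.py <<'E'
import numpy as np, cv2
from plant import ctrl, vision
def ray(p,uv):
    d=np.linalg.inv(p["mtx"])@np.array([uv[0],uv[1],1.]); R=np.array(p["R"]);t=np.array(p["t"])
    return -R.T@t, R.T@d
def onz(p,uv,z):
    c,d=ray(p,uv); return c+d*(z-c[2])/d[2]
def proj(p,X):
    c=np.array(p["R"])@np.array(X)+p["t"]; q=p["mtx"]@c; return q[:2]/q[2]
def tri(p1,u1,p2,u2):
    A=[];b=[]
    M=np.zeros((3,3));v=np.zeros(3);L=[]
    for p,u in((p1,u1),(p2,u2)):
        c,d=ray(p,u);d=d/np.linalg.norm(d);P=np.eye(3)-np.outer(d,d);M+=P;v+=P@c
    return np.linalg.solve(M,v)
def blob(im,lo,hi,roi=None):
    """rgb image; hsv range; -> list of (area,cx,cy)"""
    h=cv2.cvtColor(im,cv2.COLOR_RGB2HSV); m=cv2.inRange(h,np.array(lo),np.array(hi))
    if roi: 
        k=np.zeros_like(m);x0,y0,x1,y1=roi;k[y0:y1,x0:x1]=255;m&=k
    n,l,s,c=cv2.connectedComponentsWithStats(m)
    return sorted([(int(s[i,4]),*c[i].round(2)) for i in range(1,n)],reverse=True)[:4]
E
python3 - <<'E'
from h import *
P={n:vision.camera_params(n) for n in("scene","top")}
I={n:cv2.imread(f"pics/{n}0.png")[:,:,::-1].copy() for n in P}
roi={"top":(190,215,375,305),"scene":(220,215,360,355)}
B={}
for n in P:
    for k,lo,hi in(("y",(22,130,120),(32,255,255)),("o",(3,150,120),(16,255,255)),("b",(100,150,60),(125,255,255))):
        B[n,k]=blob(I[n],lo,hi,roi[n]); print(n,k,B[n,k])
print("cap top",onz(P["top"],B["top","y"][0][1:],.062))
print("cap",tri(P["top"],B["top","y"][0][1:],P["scene"],B["scene","y"][0][1:]))
o=tri(P["top"],B["top","o"][0][1:],P["scene"],B["scene","o"][0][1:]);print("orange",o, onz(P["top"],B["top","o"][0][1:],.078))
h=(288.4,253.8);hs=(310.7,251.2)
print("hub",tri(P["top"],h,P["scene"],hs),onz(P["top"],h,.09))
f=lambda x,y:(190+x/4.3,215+y/4.3)
for n,uv,z in(("rail a",(545,132),.02),("rail b",(697,107),.02),("rail2a",(510,246),.02),("rail2b",(717,213),.02),("plate fl",(330,305),.012),("plate fr",(728,230),.012),("guard bl",(292,97),.104),("guard br",(528,62),.104),("vstop1",(675,112),.036),("vstop2",(688,202),.036),("jawend",(507,232),.056),("jar b",((153-190)*4.3,(260-215)*4.3),.13),("jar r",((117-190)*4.3,(267-215)*4.3),.13)):
    print(n,onz(P["top"],f(*uv),z).round(4))
E
```

```text
scene y [(216, np.float64(267.32), np.float64(304.84))]
scene o [(815, np.float64(336.98), np.float64(301.69)), (14, np.float64(320.5), np.float64(270.5))]
scene b [(17, np.float64(332.59), np.float64(231.0)), (15, np.float64(319.47), np.float64(252.87))]
top y [(306, np.float64(210.42), np.float64(252.55))]
top o [(18, np.float64(277.72), np.float64(277.83))]
top b [(77, np.float64(347.55), np.float64(251.7)), (50, np.float64(306.56), np.float64(262.82))]
cap top [0.50626638 0.41404075 0.062     ]
cap [0.5097437  0.41593251 0.05351454]
orange [ 0.41360584  0.25744747 -0.05835272] [0.42504147 0.25890044 0.078     ]
hub [0.47591762 0.22806886 0.10027852] [0.47712656 0.22797447 0.09      ]
rail a [0.5044 0.1572 0.02  ]
rail b [0.5095 0.0681 0.02  ]
rail2a [0.4402 0.1845 0.02  ]
rail2b [0.4464 0.0644 0.02  ]
plate fl [0.4188 0.2904 0.012 ]
plate fr [0.4372 0.0585 0.012 ]
guard bl [0.5205 0.2946 0.104 ]
guard br [0.5261 0.165  0.104 ]
vstop1 [0.5045 0.0826 0.036 ]
vstop2 [0.4517 0.0816 0.036 ]
jawend [0.4422 0.1858 0.056 ]
jar b [0.4879 0.5339 0.13  ]
jar r [0.4807 0.6155 0.13  ]
```

```bash
cat >> h.py <<'E'
from scipy.spatial.transform import Rotation as Ro
def rel(X,yaw,st=None,pitch=0,base=None):
    """tool-frame shift (mm) & rotvec (deg) from the current pose to world X with tool down at yaw (deg)"""
    st=st or ctrl.read_state(); R0=Ro.from_euler("xyz",st["orientation"])
    T=Ro.from_euler("xyz",[np.pi,0,np.radians(yaw)])
    return (R0.inv().apply(np.array(X)-st["position"])*1000).round(1),np.degrees((R0.inv()*T).as_rotvec()).round(1)
E
python3 - <<'E'
from h import *
for X,y in(((.33,-.3,.42),-130),((.38,0,.42),-105),((.44,.24,.38),-87)): print(rel(X,y))
p=vision.camera_params("wrist"); s=ctrl.read_state(); R0=Ro.from_euler("xyz",s["orientation"]).as_matrix()
print(R0.T@(-p["R"].T@p["t"]-s["position"]), p["R"]@R0,p["mtx"])
P=vision.camera_params("top")
for uv in ((360,75),(380,258),(475,235)): print(onz(P,uv,.2),onz(P,uv,.25))
E
```

```text
(array([-175.7,  215. , -198. ]), array([  0.1,   0. , -25.5]))
(array([-345.6,  467.3, -197.6]), array([  0.1,   0. , -50.5]))
(array([-499.8,  660.7, -157.2]), array([  0.1,   0.1, -68.5]))
[ 0.06556739 -0.00056292 -0.16208734] [[ 1.58309453e-04  9.99999819e-01  5.80945274e-04]
 [-9.70757307e-01  2.93143480e-04 -2.40062834e-01]
 [-2.40062961e-01 -5.25952654e-04  9.70757178e-01]] [[387.15464006   0.         315.53095245]
 [  0.         387.15464006 233.62279389]
 [  0.           0.           1.        ]]
[0.85470645 0.01982731 0.2       ] [0.8274427  0.02768051 0.25      ]
[0.42391497 0.03162678 0.2       ] [0.41488164 0.03898065 0.25      ]
[ 0.4518554  -0.17982024  0.2       ] [ 0.44163968 -0.16351827  0.25      ]
```

>>> play_rows:
  rows:
    - [[-20, 25, -50], [0, 0, -5]]
    - [[-50, 60, -90], [0, 0, -10]]
    - [[-85, 100, -130], [0, 0, -15]]
    - [[-120, 145, -170], [0, 0, -20]]
    - [[-155, 190, -198], [0, 0, -25]]
    - [[-190, 235, -198], [0, 0, -30]]
    - [[-225, 285, -198], [0, 0, -34]]
    - [[-260, 335, -198], [0, 0, -38]]
    - [[-300, 390, -198], [0, 0, -44]]
    - [[-335, 445, -198], [0, 0, -49]]

```text
time: 1.35
position: [0.3776, -0.0332, 0.4202]
orientation: [3.14, 0.002, -1.856]
wrist_force: [0.9, -0.0, -0.3]
opening: 0.999
```

Run:
```python
from h import *
print(rel((.45,.24,.36),-87.),ctrl.read_state()["position"])
```

```text
(array([-282.5,    7.2,   60.8]), array([  0.1,   0.1, -19.3])) [ 0.3775991  -0.03324385  0.42024762]
```

>>> play_rows:
  rows:
    - [[-45, 1, 8], [0, 0, -4]]
    - [[-95, 2, 18], [0, 0, -8]]
    - [[-145, 3, 30], [0, 0, -12]]
    - [[-195, 5, 42], [0, 0, -16]]
    - [[-245, 6, 54], [0, 0, -19]]
    - [[-282, 7, 61], [0, 0, -19.3]]
    - [[-282, 7, 61], [0, 0, -19.3]]
    - [[-282, 7, 61], [0, 0, -19.3]]
    - [[-282, 7, 61], [0, 0, -19.3]]
    - [[-282, 7, 61], [0, 0, -19.3]]

```text
time: 2.6
position: [0.45, 0.2387, 0.3604]
orientation: [-3.141, 0.003, -1.52]
wrist_force: [-0.7, -0.1, -0.0]
opening: 1.0
```

Run:
```python
from h import *
import pickle
print(ctrl.read_state()["position"],ctrl.read_state()["orientation"])
p=vision.camera_params("wrist");im=vision.camera("wrist");pickle.dump((p,im),open("w1.pkl","wb"))
cv2.imwrite("pics/w1.png",im[:,:,::-1])
```

```text
[0.45003028 0.23868953 0.36041922] [-3.14127572e+00  2.92058113e-03 -1.51981753e+00]
```

View pics/w1.png

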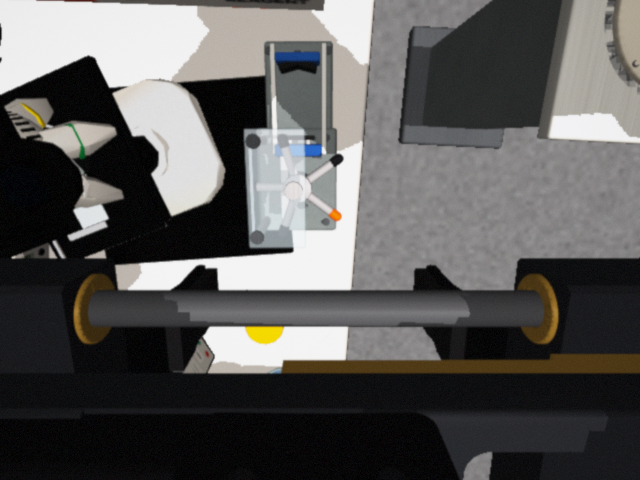

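Run:
```python
import cv2
a=cv2.imread("pics/w1.png")[35:240,235:350]; cv2.imwrite("pics/w1c.png",cv2.rotate(cv2.resize(a,None,fx=3.8,fy=3.8,interpolation=cv2.INTER_CUBIC),cv2.ROTATE_90_CLOCKWISE))
```

```text
(no output)
```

View pics/w1c.png

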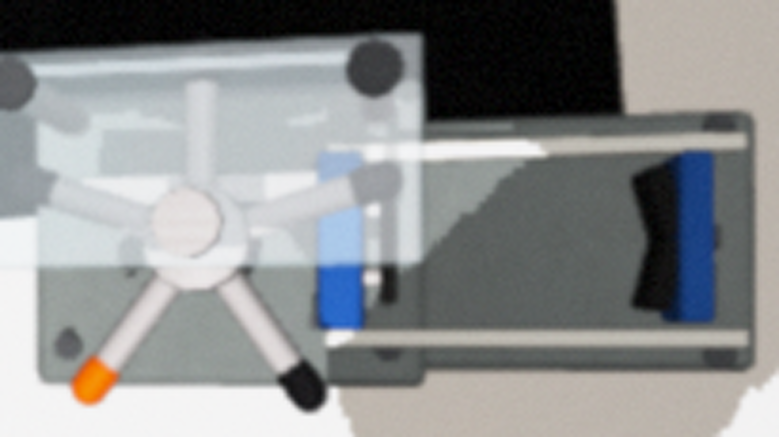

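```bash
cat > m1.py <<'E'
from h import *
import pickle
p,im=pickle.load(open("w1.pkl","rb"))
f=lambda u,v:(235+v/3.8-.4,35+(779-u)/3.8-.4)
g=lambda u,v,z:onz(p,f(u,v),z)
P={n:g(*a) for n,a in dict(fr1=(340,340,.02),fr2=(745,338,.02),br1=(390,150,.02),br2=(745,141,.02),ot=(86,396,.078),bt=(315,402,.078),back=(202,83,.078),right=(398,180,.078),left=(38,185,.078),apex=(650,240,.036),vl=(633,305,.036),vr=(633,175,.036),padf=(397,295,.054),padb=(397,270,.054),gbr=(422,35,.104),gfr=(422,262,.104),hubtop=(185,222,.1),pl_fl=(40,382,.012),pl_fr=(750,368,.012),pl_br=(750,113,.012)).items()}
for n in P: print(n,P[n].round(4))
yaw1=np.degrees(np.arctan2(*(P["fr1"]-P["fr2"])[[0,1]]));yaw2=np.degrees(np.arctan2(*(P["br1"]-P["br2"])[[0,1]]));print("yaw",-yaw1,-yaw2)
from scipy.optimize import least_squares
names=["ot","left","back","right","bt"] 
def F(q,nn=names):
    return np.concatenate([P[n][:2]-(q[:2]+.062*np.array([np.cos(q[2]-i*2*np.pi/5),np.sin(q[2]-i*2*np.pi/5)])) for i,n in enumerate(names)])
r=least_squares(F,[.477,.228,2.6]);print(r.x,np.degrees(r.x[2]),(r.fun*1000).round(1))
E
python3 m1.py
```

```text
fr1 [0.4418 0.1882 0.02  ]
fr2 [0.4494 0.0642 0.02  ]
br1 [0.5056 0.1752 0.02  ]
br2 [0.5111 0.0674 0.02  ]
ot [0.4216 0.2619 0.078 ]
bt [0.4243 0.1927 0.078 ]
back [0.5183 0.231  0.078 ]
right [0.4908 0.1722 0.078 ]
left [0.486  0.2804 0.078 ]
apex [0.4782 0.096  0.036 ]
vl [0.4579 0.0999 0.036 ]
vr [0.498 0.102 0.036]
padf [0.4574 0.1707 0.054 ]
padb [0.4651 0.1711 0.054 ]
gbr [0.5285 0.1679 0.104 ]
gfr [0.4663 0.1647 0.104 ]
hubtop [0.4751 0.231  0.1   ]
pl_fl [0.4208 0.2921 0.012 ]
pl_fr [0.4399 0.0606 0.012 ]
pl_br [0.521  0.0647 0.012 ]
yaw 3.5233788529450973 2.937684597839407
[0.46820701 0.22763392 2.54680192] 145.92100114067122 [  4.7  -0.5   0.6  -6.8 -11.8   1.3   1.5   2.8   5.    3.1]
```

Run:
```python
from h import *
print(rel((.49,.45,.24),-86.8))
```

```text
(array([-208.5,  -50.6,  120.9]), array([-0. ,  0.2, -0.3]))
```

>>> play_rows:
  rows:
    - [[-40, -10, 15], [0, 0, 0]]
    - [[-85, -22, 35], [0, 0, 0]]
    - [[-130, -34, 60], [0, 0, 0]]
    - [[-170, -44, 90], [0, 0, 0]]
    - [[-208, -50, 118], [0, 0.2, -0.3]]
    - [[-208, -50, 121], [0, 0.2, -0.3]]
    - [[-208, -50, 121], [0, 0.2, -0.3]]
    - [[-208, -50, 121], [0, 0.2, -0.3]]
    - [[-208, -50, 121], [0, 0.2, -0.3]]
    - [[-208, -50, 121], [0, 0.2, -0.3]]

```text
time: 3.9
position: [0.4895, 0.4491, 0.241]
orientation: [-3.14, 0.001, -1.515]
wrist_force: [-0.4, -0.1, 0.2]
opening: 1.0
```

Run:
```python
from h import *
print(ctrl.read_state()["position"],ctrl.read_state()["orientation"])
p=vision.camera_params("wrist");im=vision.camera("wrist")
cv2.imwrite("pics/w2.png",im[:,:,::-1])
h=cv2.cvtColor(im,cv2.COLOR_RGB2HSV); m=cv2.inRange(h,np.array((22,130,110)),np.array((34,255,255)))
for c in cv2.findContours(m,0,2)[0]:
    if cv2.contourArea(c)>300:
        (x,y),r=cv2.minEnclosingCircle(c); print(cv2.contourArea(c),x,y,r,cv2.boundingRect(c),onz(p,(x,y),.062),onz(p,(x+r,y),.062)-onz(p,(x,y),.062))
```

```text
[0.48953764 0.44907748 0.2409671 ] [-3.14043894e+00  6.09741551e-04 -1.51494687e+00]
2394.5 296.0492858886719 175.04930114746094 28.214658737182617 (268, 147, 57, 57) [0.50856011 0.41571375 0.062     ] [-0.02464001 -0.00138235  0.        ]
```

View pics/w2.png

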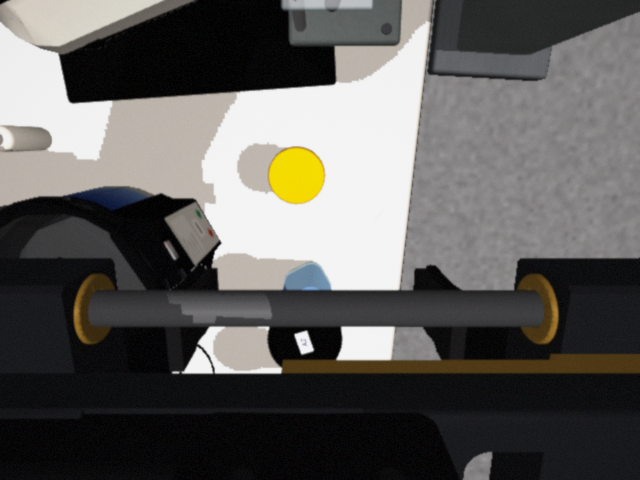

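Run:
```python
from h import *
import pickle
p1,im1=pickle.load(open("w1.pkl","rb"));p2=vision.camera_params("wrist")
a=im1[325:380,150:300][:,:,::-1];b=cv2.imread("pics/w2.png")[185:290,150:300]
cv2.imwrite("pics/cmp.png",np.vstack([cv2.resize(a,None,fx=4,fy=4),cv2.resize(b,None,fx=4,fy=4)])[:600])
c=cv2.imread("pics/top0.png")[130:270,100:240];cv2.imwrite("pics/topk.png",cv2.resize(c,None,fx=4,fy=4))
```

```text
(no output)
```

View pics/cmp.png

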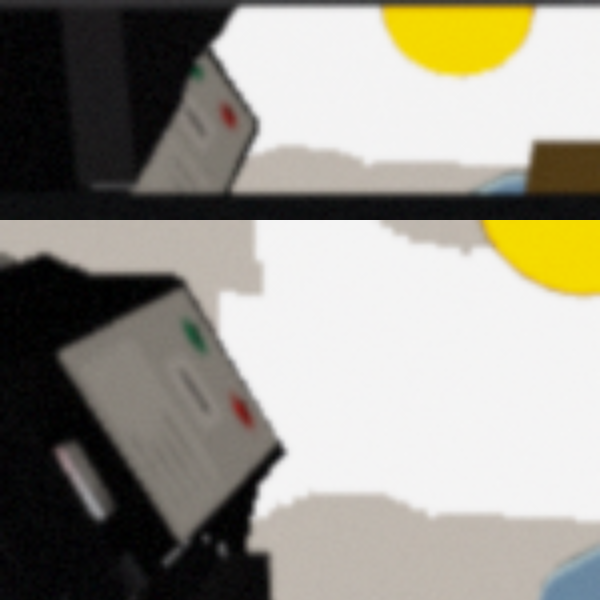

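View pics/topk.png

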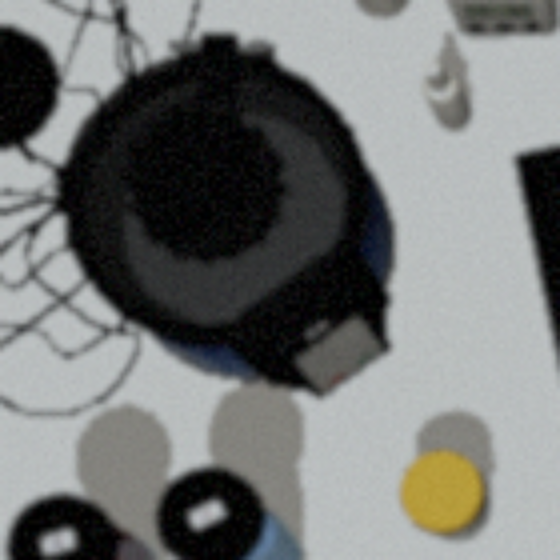

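Run:
```python
from h import *
import pickle
p1,im1=pickle.load(open("w1.pkl","rb"));p2=vision.camera_params("wrist")
print(tri(p1,(207.5,353.7),p2,(210.5,233)),tri(p1,(214.5,356.2),p2,(221.2,243.2)))
print(rel((.5086,.4157,.12),-86.8),rel((.5086,.4157,.036),-86.8))
```

```text
[0.5930614  0.48170969 0.02540804] [0.5875154  0.49726498 0.00617922]
(array([ 34.5, -17.1, 120.7]), array([-0.1,  0. ,  0. ])) (array([ 34.6, -17. , 204.7]), array([-0.1,  0. ,  0. ]))
```

>>> play_rows:
  rows:
    - [[10, -5, 20], [0, 0, 0]]
    - [[34.5, -17, 60], [0, 0, 0]]
    - [[34.5, -17, 105], [0, 0, 0]]
    - [[34.5, -17, 145], [0, 0, 0]]
    - [[34.5, -17, 175], [0, 0, 0]]
    - [[34.5, -17, 195], [0, 0, 0]]
    - [[34.5, -17, 204], [0, 0, 0]]
    - [[34.5, -17, 204], [0, 0, 0]]
    - [[34.5, -17, 204], [0, 0, 0]]
    - [[34.5, -17, 204], [0, 0, 0]]

```text
time: 5.2
position: [0.509, 0.4162, 0.0379]
orientation: [-3.139, 0.002, -1.515]
wrist_force: [0.0, -0.7, -0.7]
opening: 0.996
```

>>> play_rows:
  rows:
    - [[0, 0, 0], [0, 0, 0]]
    - [[0, 0, 0], [0, 0, 0]]
    - [[0, 0, 0], [0, 0, 0]]
    - [[0, 0, 0], [0, 0, 0]]
    - [[0, 0, 0], [0, 0, 0]]
    - [[0, 0, 0], [0, 0, 0]]
    - [[0, 0, 0], [0, 0, 0]]
    - [[0, 0, 0], [0, 0, 0]]
    - [[0, 0, -10], [0, 0, 0]]
    - [[0, 0, -40], [0, 0, 0]]
  gripper: 255
  newtons: 12

```text
time: 6.45
position: [0.5081, 0.4152, 0.0769]
orientation: [3.141, -0.001, -1.515]
wrist_force: [-0.4, 0.0, -0.6]
opening: 0.583
```

Run:
```python
from h import *
print(ctrl.read_state()["wrist_force"])
y=3.2;c=np.array([.4715+.0587*.1,.2297])
print(rel((.4773,.1259,.17),-86.8))
I=vision.camera("scene");cv2.imwrite("pics/s1.png",cv2.resize(I[200:360,200:400,::-1],None,fx=3.5,fy=3.5))
```

```text
[-0.37443369  0.00388892 -0.55169827]
(array([287.2,  46.9, -92.7]), array([ 0. , -0.1, -0. ]))
```

View pics/s1.png

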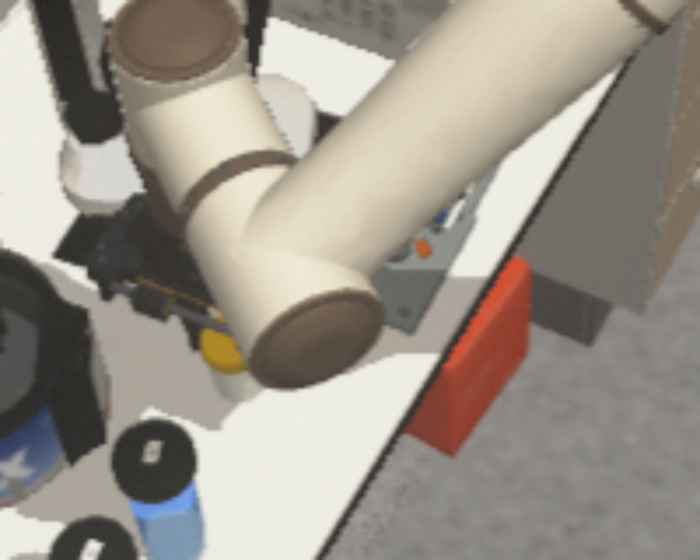

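>>> play_rows:
  rows:
    - [[0, 5, -40], [0, 0, 0]]
    - [[5, 25, -85], [0, 0, 0]]
    - [[40, 50, -100], [0, 0, 0]]
    - [[85, 65, -100], [0, 0, 0]]
    - [[135, 70, -100], [0, 0, 0]]
    - [[185, 70, -100], [0, 0, 0]]
    - [[235, 60, -100], [0, 0, 0]]
    - [[270, 50, -96], [0, 0, 0]]
    - [[287, 47, -93], [0, 0, 0]]
    - [[287, 47, -93], [0, 0, 0]]

```text
time: 7.75
position: [0.4796, 0.1272, 0.1743]
orientation: [-3.134, 0.006, -1.515]
wrist_force: [0.3, 0.2, -1.3]
opening: 0.583
```

Run:
```python
from h import *
s=ctrl.read_state();print(s["wrist_force"],s["position"],s["opening"])
print(rel((.4773,.1259,.049),-86.8))
I=vision.camera("wrist");cv2.imwrite("pics/w3.png",I[:,:,::-1])
I=vision.camera("top");cv2.imwrite("pics/t3.png",cv2.resize(I[190:310,220:400,::-1],None,fx=4,fy=4))
```

```text
[ 0.26454148  0.15736948 -1.26395367] [0.47964651 0.12723201 0.17427168] 0.5827432486272898
(array([  1.9,   3.4, 125.2]), array([-0.4,  0.3, -0. ]))
```

View pics/w3.png

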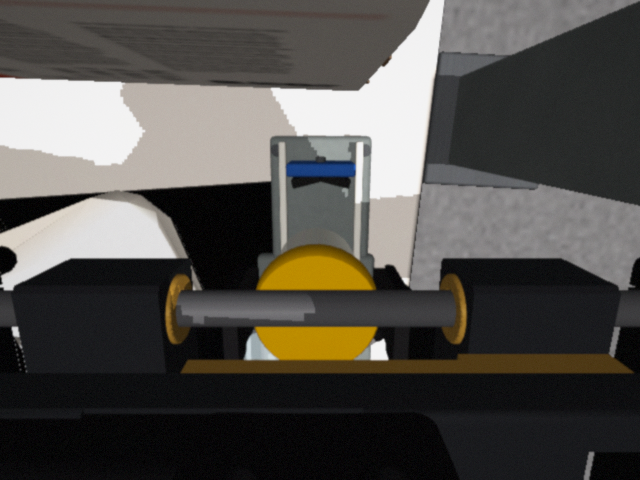

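View pics/t3.png

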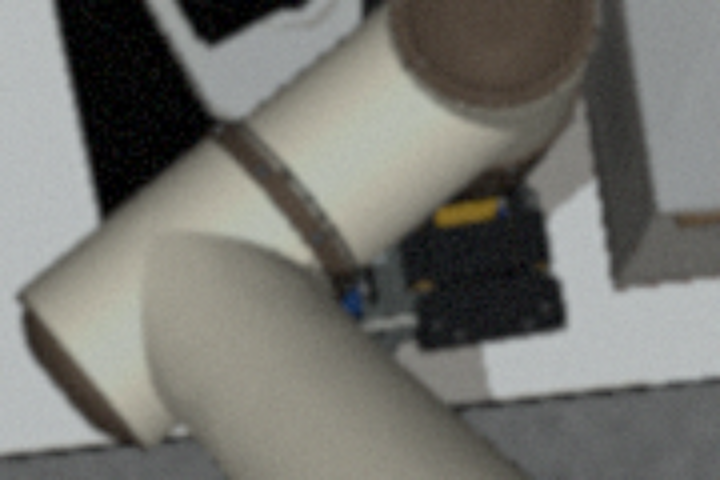

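Run:
```python
from h import *
s=ctrl.read_state();print(s["position"],s["joint_velocities"].round(4))
p=vision.camera_params("wrist")
I=cv2.imread("pics/w3.png")
cv2.imwrite("pics/w3c.png",cv2.resize(I[130:265,250:390],None,fx=4.4,fy=4.4,interpolation=cv2.INTER_CUBIC))
print(proj(p,(.4773,.1259,.02)))
```

```text
[0.47974031 0.12851991 0.17444099] [0.0165 0.0013 0.0035 0.0014 0.0011 0.0025]
[320.01753821 215.42892042]
```

View pics/w3c.png

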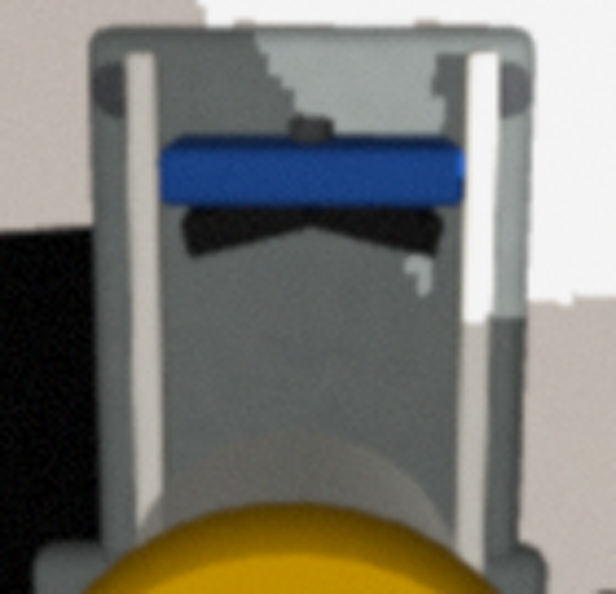

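Run:
```python
from h import *
s=ctrl.read_state()
p=vision.camera_params("wrist");d=np.array([.47964651,.12723201,.17427168])-s["position"]
f=lambda u,v,z:(onz(p,(250+u/4.4-.4,130+v/4.4-.4),z)+d)
for v,l,r in((150,156,466),(300,160,463),(450,163,458)):
    a,b=f(l,v,.02),f(r,v,.02);print(a[:2].round(4),b[:2].round(4),((a+b)/2)[:2].round(4),np.linalg.norm(a-b))
for z in(.012,.036):print("apex",f(312,222,z),"pot foot",)
# pot edges at body bottom visible? cap circle
I=cv2.imread("pics/w3.png");h=cv2.cvtColor(I,cv2.COLOR_BGR2HSV);m=cv2.inRange(h,np.array((18,150,90)),np.array((34,255,255)));m[:240]=0;m[350:]=0
pts=[]
for v in range(255,285,3):
    x=np.where(m[v]>0)[0];pts.append((x.min(),x.max(),v))
zc=.1743+.026
P=np.array([[onz(p,(u,v),zc)[:2]+d[:2] for u in(a,b)] for a,b,v in pts]).reshape(-1,2)
A=np.c_[2*P,np.ones(len(P))];q=np.linalg.lstsq(A,(P**2).sum(1),rcond=None)[0];print("cap c",q[:2],"r",np.sqrt(q[2]+q[:2]@q[:2]))
```

```text
[0.5079 0.0839] [0.4513 0.0805] [0.4796 0.0822] 0.056737231820989685
[0.5061 0.1115] [0.4495 0.1081] [0.4778 0.1098] 0.05666251992174968
[0.5044 0.1404] [0.4481 0.137 ] [0.4762 0.1387] 0.05639423185377553
apex [0.47849994 0.0961836  0.01183069] pot foot
apex [0.47875507 0.09353697 0.03583069] pot foot
cap c [0.47499305 0.23632537] r 0.1318176874320973
```

Run:
```python
from h import *
print(rel((.477,.127,.0495),-86.7))
```

```text
(array([  2.1,   3.9, 124.9]), array([-0.5,  0.3,  0. ]))
```

>>> play_rows:
  rows:
    - [[1, 2, 15], [-0.5, 0.3, 0]]
    - [[2, 4, 45], [-0.5, 0.3, 0]]
    - [[2, 4, 75], [-0.5, 0.3, 0]]
    - [[2, 4, 98], [-0.5, 0.3, 0]]
    - [[2, 4, 110], [-0.5, 0.3, 0]]
    - [[2, 4, 117], [-0.5, 0.3, 0]]
    - [[2, 4, 121], [-0.5, 0.3, 0]]
    - [[2, 4, 124], [-0.5, 0.3, 0]]
    - [[2, 4, 124.5], [-0.5, 0.3, 0]]
    - [[2, 4, 124.5], [-0.5, 0.3, 0]]

```text
time: 9.1
position: [0.4771, 0.1271, 0.0502]
orientation: [-3.141, 0.001, -1.513]
wrist_force: [-0.1, -0.3, -0.9]
opening: 0.578
```

Run:
```python
from h import *
s=ctrl.read_state();print(s["wrist_force"],s["position"],s["opening"],rel((.477,.127,.0495),-86.7))
I=vision.camera("wrist");cv2.imwrite("pics/w4.png",I[:,:,::-1])
```

```text
[-0.08701    -0.28805955 -0.88547454] [0.47706614 0.12714694 0.05022194] 0.5784227530488405 (array([0.1, 0.1, 0.7]), array([-0. ,  0.1,  0. ]))
```

View pics/w4.png

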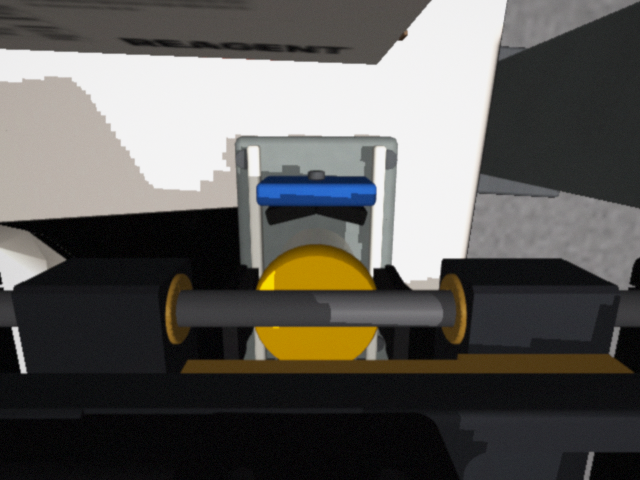

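>>> play_rows:
  rows:
    - [[0, 0, 0.7], [0, 0, 0]]
    - [[0, 0, 0.7], [0, 0, 0]]
    - [[0, 0, 0.7], [0, 0, 0]]
    - [[0, 0, 0.7], [0, 0, 0]]
    - [[0, 0, 0.7], [0, 0, 0]]
    - [[0, 0, 0], [0, 0, 0]]
    - [[0, 0, -15], [0, 0, 0]]
    - [[0, 0, -45], [0, 0, 0]]
    - [[-10, 10, -85], [0, 0, 0]]
    - [[-30, 20, -115], [0, 0, 0]]
  gripper: 0

```text
time: 10.4
position: [0.4553, 0.1558, 0.1669]
orientation: [-3.14, 0.002, -1.514]
wrist_force: [0.5, 0.3, -0.9]
opening: 1.001
```

Run:
```python
from h import *
s=ctrl.read_state();print(s["wrist_force"],s["position"],s["opening"])
import pickle
p=vision.camera_params("wrist");I=vision.camera("wrist");cv2.imwrite("pics/w5.png",I[:,:,::-1]);pickle.dump((p,I),open("w5.pkl","wb"))
```

```text
[ 0.48218402  0.25842926 -0.87116091] [0.45532531 0.15584076 0.16688195] 1.0005420488459593
```

View pics/w5.png

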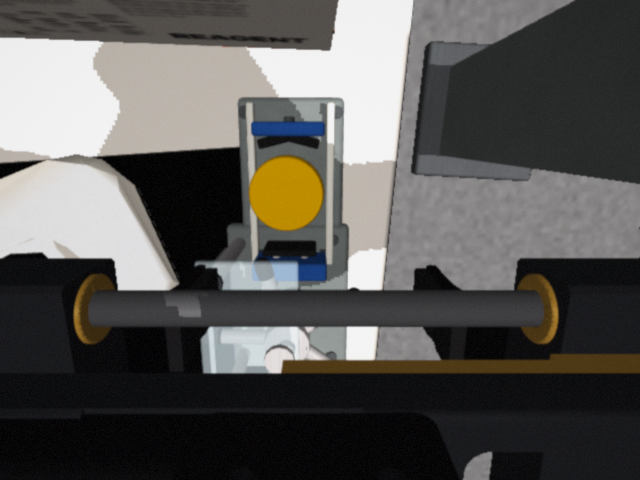

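```bash
cat > cl.py <<'E'
from h import *
hub=np.array([.4715,.2297]);yw=np.radians(3.3)
ex=np.array([np.cos(yw),np.sin(yw)]);ey=np.array([-np.sin(yw),np.cos(yw)])
def toc(X): d=np.array(X)[:2]-hub; return (np.array([d@ex,d@ey])*1000).round(1)
def tow(x,y): return hub+(x*ex+y*ey)/1000
E
python3 - <<'E'
from cl import *
import pickle
p,I=pickle.load(open("w5.pkl","rb"))
h=cv2.cvtColor(I,cv2.COLOR_RGB2HSV);m=cv2.inRange(h,np.array((18,150,90)),np.array((34,255,255)))
c=max(cv2.findContours(m[:290],0,2)[0],key=cv2.contourArea);(x,y),r=cv2.minEnclosingCircle(c);print(x,y,r)
X=onz(p,(x,y),.074);print("pot",X,toc(X),np.linalg.norm(onz(p,(x+r,y),.074)-X))
for n,uv,z in(("padtop",(292,241.5),.054),("apex",(289,138.5),.036),("vL",(259,147),.036),("vR",(318,147),.036)):print(n,toc(onz(p,uv,z)))
cv2.imwrite("pics/w5c.png",cv2.resize(I[95:285,225:350,::-1],None,fx=3.1,fy=3.1,interpolation=cv2.INTER_CUBIC))
E
```

```text
286.1511535644531 192.73255920410156 37.855411529541016
pot [0.47643403 0.12634887 0.074     ] [  -1.  -103.5] 0.02502090802772037
padtop [ -3.1 -64.7]
apex [  -0.9 -138.2]
vL [  21.3 -132.1]
vR [ -22.2 -132.1]
```

View pics/w5c.png

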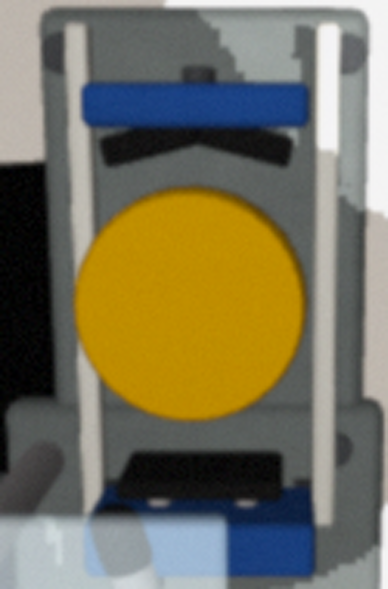

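```bash
cat >> cl.py <<'E'
def fp(phi,r=52,g=0.,z=.068):
    a=np.radians(phi);u=np.array([-np.cos(a),np.sin(a)]);t=np.array([np.sin(a),np.cos(a)])
    c=r*u-(14.5+g)*t; w=tow(*c); return np.array([w[0],w[1],z]),-86.7-phi
def mom(s=None):
    s=s or ctrl.read_state();F=s["wrist_force"];d=s["position"][:2]-hub
    return s["ft_torque"][2]+d[0]*F[1]-d[1]*F[0]
def show(L):
    for a in L:
        X,y=fp(**a);t,r=rel(X,y);print(a,t.tolist(),r.tolist())
E
python3 - <<'E'
from cl import *
s=ctrl.read_state();print(s["ft_torque"],s["wrist_force"],mom())
show([dict(phi=-36,r=53,g=5,z=.165),dict(phi=-36,r=53,g=5,z=.115),dict(phi=-36,r=53,g=5)])
E
```

```text
[0.18278692 0.04856009 0.04235536] [-0.43455936  0.73419672  2.94104235] 0.0006586586245970159
{'phi': -36, 'r': 53, 'g': 5, 'z': 0.165} [-23.2, 12.7, 5.9] [-0.6, 0.1, -35.9]
{'phi': -36, 'r': 53, 'g': 5, 'z': 0.115} [-23.0, 13.1, 55.9] [-0.6, 0.1, -35.9]
{'phi': -36, 'r': 53, 'g': 5} [-22.7, 13.5, 102.9] [-0.6, 0.1, -35.9]
```

>>> play_rows:
  rows:
    - [[-6, 3, 0], [0, 0, -9]]
    - [[-12, 7, 0], [0, 0, -18]]
    - [[-18, 11, 0], [-0.3, 0, -27]]
    - [[-23, 13, 2], [-0.6, 0, -36]]
    - [[-23, 13, 2], [-0.6, 0, -36]]
    - [[-23, 13, 2], [-0.6, 0, -36]]
    - [[-23, 13, 10], [-0.6, 0, -36]]
    - [[-23, 13, 25], [-0.6, 0, -36]]
    - [[-23, 13, 40], [-0.6, 0, -36]]
    - [[-23, 13, 45], [-0.6, 0, -36]]
  gripper: 255

```text
time: 11.7
position: [0.4423, 0.1804, 0.1246]
orientation: [3.14, 0.002, -0.884]
wrist_force: [0.0, 0.6, 0.4]
opening: 0.018
```

Run:
```python
from cl import *
s=ctrl.read_state();print(s["position"],s["opening"],toc(s["position"]),mom())
show([dict(phi=-36,r=53,g=5,z=.068)])
I=vision.camera("top");cv2.imwrite("pics/t6.png",cv2.resize(I[190:310,220:400,::-1],None,fx=4,fy=4,interpolation=cv2.INTER_CUBIC))
I=vision.camera("scene");cv2.imwrite("pics/s6.png",cv2.resize(I[200:320,270:390,::-1],None,fx=5,fy=5,interpolation=cv2.INTER_CUBIC))
```

```text
[0.44227077 0.18036515 0.12462314] 0.018432908390022398 [-32.  -47.6] 0.03642391174412368
{'phi': -36, 'r': 53, 'g': 5, 'z': 0.068} [-0.0, -1.0, 56.6] [0.1, 0.1, 0.0]
```

View pics/t6.png

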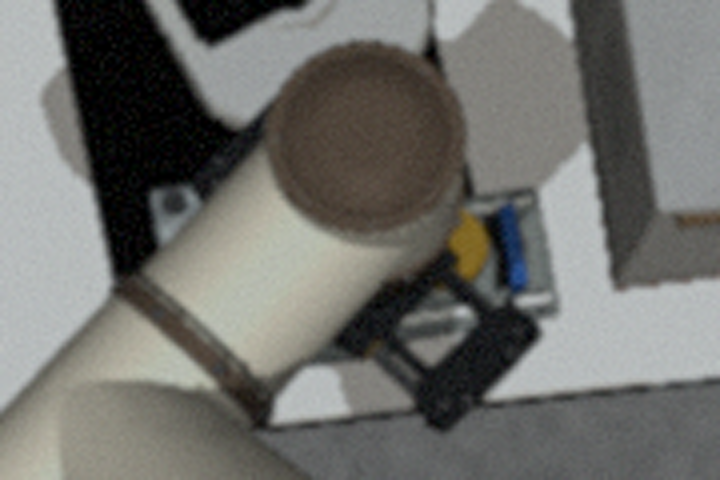

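View pics/s6.png

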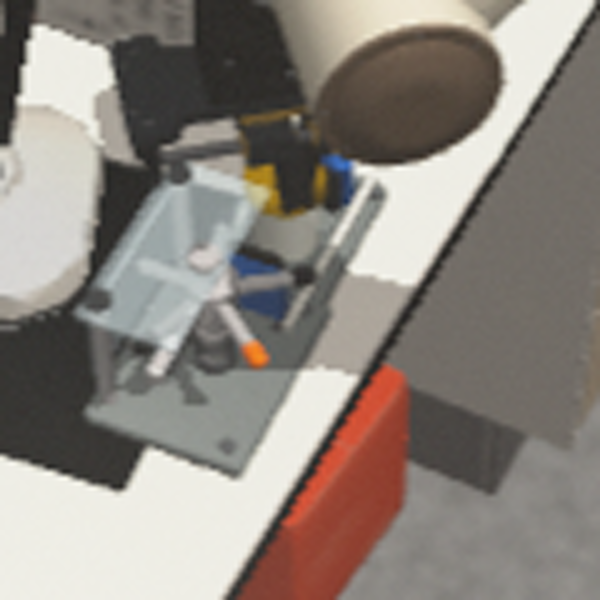

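Run:
```python
from cl import *
show([dict(phi=-36,r=53,g=5,z=.068)]+[dict(phi=f,r=52,z=.068) for f in(-34,-30,-25,-20)])
```

```text
{'phi': -36, 'r': 53, 'g': 5, 'z': 0.068} [-0.0, -0.5, 57.2] [0.1, 0.1, 0.1]
{'phi': -34, 'r': 52, 'z': 0.068} [-6.8, -1.0, 57.3] [0.1, 0.1, 2.1]
{'phi': -30, 'r': 52, 'z': 0.068} [-10.5, -0.3, 57.3] [0.1, 0.1, 6.1]
{'phi': -25, 'r': 52, 'z': 0.068} [-15.2, 0.3, 57.3] [0.1, 0.1, 11.1]
{'phi': -20, 'r': 52, 'z': 0.068} [-19.9, 0.5, 57.3] [0.1, 0.1, 16.1]
```

>>> play_rows:
  rows:
    - [[0, -0.5, 15], [0, 0, 0]]
    - [[0, -0.5, 30], [0, 0, 0]]
    - [[0, -0.5, 45], [0, 0, 0]]
    - [[0, -0.5, 55], [0, 0, 0]]
    - [[0, -0.5, 57], [0, 0, 0]]
    - [[0, -0.5, 57], [0, 0, 0]]
    - [[-3, -0.7, 57], [0, 0, 1]]
    - [[-7, -1, 57], [0, 0, 2]]
    - [[-10.5, -0.3, 57], [0, 0, 6]]
    - [[-15, 0.3, 57], [0, 0, 11]]

```text
time: 13.05
position: [0.433, 0.1914, 0.0687]
orientation: [3.14, 0.0, -1.079]
wrist_force: [4.0, -5.1, 0.4]
opening: 0.006
```

Run:
```python
from cl import *
s=ctrl.read_state();print(s["position"],s["orientation"],s["wrist_force"],s["ft_torque"],toc(s["position"]),mom())
show([dict(phi=f,r=52,z=.068) for f in(-20,-10,0,10,20,30,40,50,55,60)])
I=vision.camera("scene");cv2.imwrite("pics/s7.png",cv2.resize(I[200:320,270:390,::-1],None,fx=5,fy=5,interpolation=cv2.INTER_CUBIC))
```

```text
[0.43303678 0.19138991 0.06871632] [ 3.13987667e+00  4.16220817e-04 -1.07856314e+00] [ 3.98484223 -5.13117351  0.36084659] [-1.55866438 -1.05260446 -0.01617896] [-40.6 -36. ] 0.3338421592490247
{'phi': -20, 'r': 52, 'z': 0.068} [-5.6, 1.0, 0.7] [0.1, 0.0, 4.9]
{'phi': -10, 'r': 52, 'z': 0.068} [-14.9, 2.0, 0.7] [0.1, 0.0, 14.9]
{'phi': 0, 'r': 52, 'z': 0.068} [-24.3, 1.3, 0.7] [0.1, 0.0, 24.9]
{'phi': 10, 'r': 52, 'z': 0.068} [-33.4, -1.1, 0.7] [0.1, -0.0, 34.9]
{'phi': 20, 'r': 52, 'z': 0.068} [-42.0, -4.9, 0.7] [0.1, -0.0, 44.9]
{'phi': 30, 'r': 52, 'z': 0.068} [-49.8, -10.2, 0.7] [0.1, -0.0, 54.9]
{'phi': 40, 'r': 52, 'z': 0.068} [-56.5, -16.8, 0.7] [0.1, -0.0, 64.9]
{'phi': 50, 'r': 52, 'z': 0.068} [-62.0, -24.5, 0.7] [0.1, -0.0, 74.9]
{'phi': 55, 'r': 52, 'z': 0.068} [-64.2, -28.6, 0.7] [0.1, -0.0, 79.9]
{'phi': 60, 'r': 52, 'z': 0.068} [-66.1, -32.9, 0.7] [0.1, -0.1, 84.9]
```

View pics/s7.png

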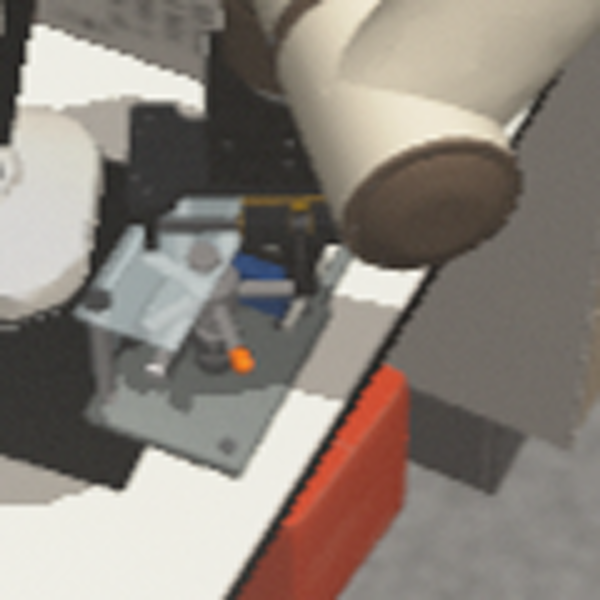

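>>> play_rows:
  rows:
    - [[-5.6, 1, 0.7], [0, 0, 5]]
    - [[-10, 1.6, 0.7], [0, 0, 10]]
    - [[-19.5, 1.7, 0.7], [0, 0, 20]]
    - [[-29, 0.2, 0.7], [0, 0, 30]]
    - [[-38, -3, 0.7], [0, 0, 40]]
    - [[-46, -7.5, 0.7], [0, 0, 50]]
    - [[-53, -13.5, 0.7], [0, 0, 60]]
    - [[-59, -20.5, 0.7], [0, 0, 70]]
    - [[-62, -24.5, 0.7], [0, 0, 75]]
    - [[-64.2, -28.6, 0.7], [0, 0, 80]]

```text
time: 14.35
position: [0.425, 0.2598, 0.0674]
orientation: [3.141, -0.009, -2.48]
wrist_force: [-6.3, -1.9, 3.5]
opening: 0.008
```

Run:
```python
from cl import *
s=ctrl.read_state();print(s["position"],s["orientation"],s["wrist_force"],s["ft_torque"],toc(s["position"]),mom())
# back off then lift then to next
show([dict(phi=48,r=56,g=6,z=.068),dict(phi=48,r=60,g=8,z=.135),dict(phi=-17,r=60,g=9,z=.135),dict(phi=-17,r=54,g=6,z=.068)])
```

```text
[0.42497791 0.25983649 0.06741835] [ 3.1406722  -0.00880241 -2.47996362] [-6.29287133 -1.94857415  3.47112811] [-0.59184197  1.74213458  0.03883708] [-44.7  32.8] 0.31913384230882463
{'phi': 48, 'r': 56, 'g': 6, 'z': 0.068} [9.3, 0.5, -0.5] [0.1, -0.5, -7.4]
{'phi': 48, 'r': 60, 'g': 8, 'z': 0.135} [12.4, 4.3, -67.5] [0.1, -0.5, -7.4]
{'phi': -17, 'r': 60, 'g': 9, 'z': 0.135} [46.7, -56.5, -67.2] [0.4, -0.4, -72.4]
{'phi': -17, 'r': 54, 'g': 6, 'z': 0.068} [39.5, -55.6, -0.3] [0.4, -0.4, -72.4]
```

>>> play_rows:
  rows:
    - [[6, 0.5, -0.5], [0, 0, -5]]
    - [[9.3, 1, -15], [0, 0, -8]]
    - [[12, 2, -40], [0, 0, -12]]
    - [[17, -4, -45], [0, 0, -22]]
    - [[23, -12, -45], [0, 0, -32]]
    - [[29, -22, -45], [0, 0, -42]]
    - [[35, -33, -45], [0, 0, -52]]
    - [[41, -45, -45], [0, 0, -62]]
    - [[45, -56, -45], [0.4, -0.4, -72]]
    - [[42, -56, -40], [0.4, -0.4, -72.4]]

```text
time: 15.6
position: [0.4266, 0.1899, 0.108]
orientation: [-3.14, 0.0, -1.219]
wrist_force: [-0.5, 0.2, -0.4]
opening: 0.005
```

Run:
```python
from cl import *
s=ctrl.read_state();print(s["position"],s["orientation"],s["wrist_force"],s["ft_torque"],toc(s["position"]),mom())
import pickle
p=vision.camera_params("wrist");I=vision.camera("wrist");cv2.imwrite("pics/w8.png",I[:,:,::-1]);pickle.dump((p,I),open("w8.pkl","wb"))
I=vision.camera("scene");cv2.imwrite("pics/s8.png",cv2.resize(I[200:320,270:390,::-1],None,fx=5,fy=5,interpolation=cv2.INTER_CUBIC))
show([dict(phi=-17,r=54,g=6,z=.068)]+[dict(phi=f,r=52,z=.068) for f in(-17,-10,0)])
```

```text
[0.42656918 0.18994791 0.10800864] [-3.14017061e+00  3.28643059e-04 -1.21860389e+00] [-0.48300179  0.22706709 -0.36256656] [ 0.02004249  0.11706941 -0.02202153] [-47.1 -37.1] -0.05142416853992632
{'phi': -17, 'r': 54, 'g': 6, 'z': 0.068} [-0.8, -1.8, 39.3] [0.0, -0.0, -0.1]
{'phi': -17, 'r': 52, 'z': 0.068} [-6.8, -3.8, 39.3] [0.0, -0.0, -0.1]
{'phi': -10, 'r': 52, 'z': 0.068} [-13.2, -2.4, 39.3] [0.0, -0.0, 6.9]
{'phi': 0, 'r': 52, 'z': 0.068} [-22.6, -1.8, 39.3] [0.0, -0.0, 16.9]
```

View pics/s8.png

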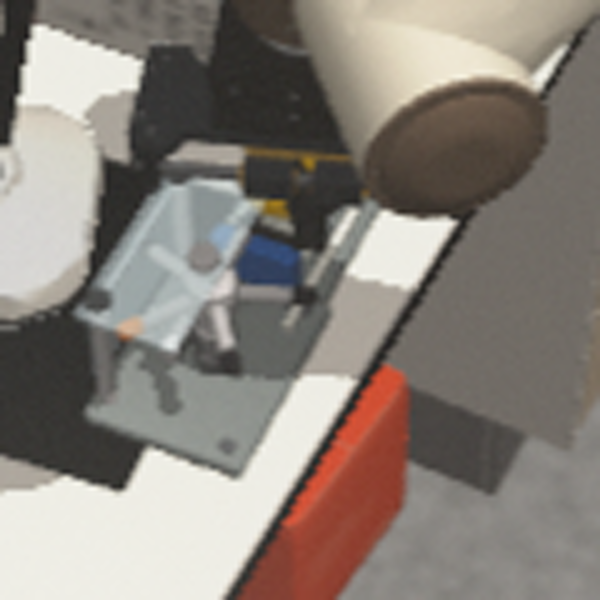

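View pics/w8.png

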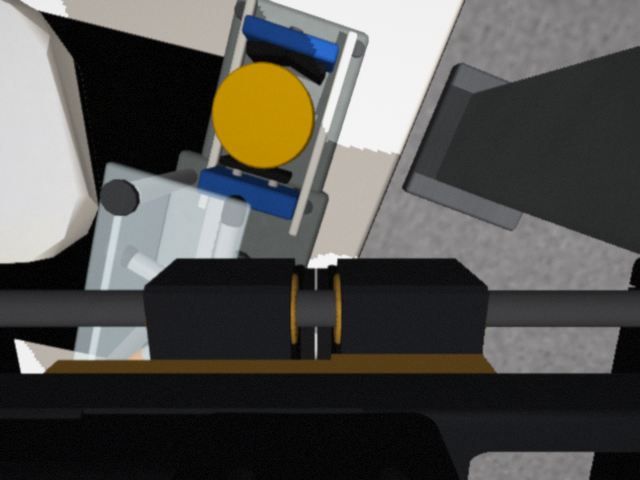

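Run:
```python
from cl import *
import pickle
p,I=pickle.load(open("w8.pkl","rb"))
h=cv2.cvtColor(I,cv2.COLOR_RGB2HSV);m=cv2.inRange(h,np.array((18,150,90)),np.array((34,255,255)))
c=max(cv2.findContours(m[:290],0,2)[0],key=cv2.contourArea);(x,y),r=cv2.minEnclosingCircle(c)
X=onz(p,(x,y),.074);print("pot",toc(X))
cv2.imwrite("pics/w8c.png",cv2.resize(I[0:230,180:370,::-1],None,fx=2.6,fy=2.6,interpolation=cv2.INTER_CUBIC))
```

```text
pot [  -0.6 -103. ]
```

View pics/w8c.png

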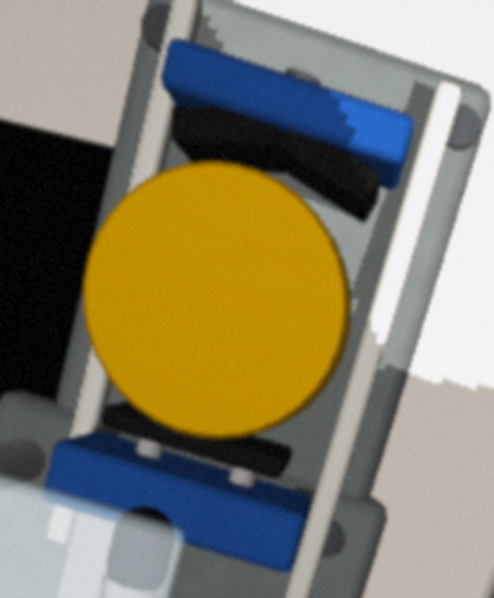

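Run:
```python
from cl import *
show([dict(phi=-17,r=54,g=6,z=.068)]+[dict(phi=f,r=52,z=.068) for f in(-15,-10,-2,6,14)])
```

```text
{'phi': -17, 'r': 54, 'g': 6, 'z': 0.068} [-0.8, -1.8, 39.3] [0.0, -0.0, -0.1]
{'phi': -15, 'r': 52, 'z': 0.068} [-8.6, -3.3, 39.3] [0.0, -0.0, 1.9]
{'phi': -10, 'r': 52, 'z': 0.068} [-13.2, -2.4, 39.3] [0.0, -0.0, 6.9]
{'phi': -2, 'r': 52, 'z': 0.068} [-20.7, -1.8, 39.3] [0.0, -0.0, 14.9]
{'phi': 6, 'r': 52, 'z': 0.068} [-28.2, -2.2, 39.3] [0.0, -0.0, 22.9]
{'phi': 14, 'r': 52, 'z': 0.068} [-35.6, -3.7, 39.3] [-0.0, -0.0, 30.9]
```

>>> play_rows:
  rows:
    - [[-0.5, -1.5, 15], [0, 0, 0]]
    - [[-0.8, -1.8, 30], [0, 0, 0]]
    - [[-0.8, -1.8, 39], [0, 0, 0]]
    - [[-0.8, -1.8, 39], [0, 0, 0]]
    - [[-4.5, -2.8, 39], [0, 0, 1]]
    - [[-8.6, -3.3, 39], [0, 0, 2]]
    - [[-13.2, -2.4, 39], [0, 0, 7]]
    - [[-20.7, -1.8, 39], [0, 0, 15]]
    - [[-28.2, -2.2, 39], [0, 0, 23]]
    - [[-35.6, -3.7, 39], [0, 0, 31]]

```text
time: 16.95
position: [0.4161, 0.2228, 0.0684]
orientation: [3.139, -0.006, -1.766]
wrist_force: [-1.0, -6.8, 3.6]
opening: 0.006
```

Run:
```python
from cl import *
s=ctrl.read_state();print(s["position"],86.7+np.degrees(s["orientation"][2]),s["wrist_force"],s["ft_torque"],toc(s["position"]),mom())
show([dict(phi=f,r=52,z=.068) for f in(14,16,18,20,22,24,26,28,30,32)])
```

```text
[0.41605593 0.22278833 0.06840755] -14.481041047982487 [-1.03872915 -6.81229225  3.58352659] [-1.75714975  0.32402779 -0.06204368] [-55.7  -3.7] 0.30847815202529855
{'phi': 14, 'r': 52, 'z': 0.068} [-2.6, -1.2, 0.4] [0.1, -0.3, -0.5]
{'phi': 16, 'r': 52, 'z': 0.068} [-4.4, -0.7, 0.4] [0.1, -0.3, 1.5]
{'phi': 18, 'r': 52, 'z': 0.068} [-6.3, -0.3, 0.4] [0.1, -0.3, 3.5]
{'phi': 20, 'r': 52, 'z': 0.068} [-8.1, 0.1, 0.4] [0.1, -0.3, 5.5]
{'phi': 22, 'r': 52, 'z': 0.068} [-10.0, 0.4, 0.4] [0.1, -0.3, 7.5]
{'phi': 24, 'r': 52, 'z': 0.068} [-11.8, 0.6, 0.3] [0.1, -0.3, 9.5]
{'phi': 26, 'r': 52, 'z': 0.068} [-13.7, 0.8, 0.3] [0.1, -0.3, 11.5]
{'phi': 28, 'r': 52, 'z': 0.068} [-15.6, 0.9, 0.3] [0.1, -0.3, 13.5]
{'phi': 30, 'r': 52, 'z': 0.068} [-17.5, 0.9, 0.3] [0.1, -0.3, 15.5]
{'phi': 32, 'r': 52, 'z': 0.068} [-19.4, 0.9, 0.3] [0.1, -0.3, 17.5]
```

>>> play_rows:
  rows:
    - [[-4.4, -0.7, 0.4], [0, -0.3, 1.5]]
    - [[-6.3, -0.3, 0.4], [0, -0.3, 3.5]]
    - [[-8.1, 0.1, 0.4], [0, -0.3, 5.5]]
    - [[-10, 0.4, 0.4], [0, -0.3, 7.5]]
    - [[-11.8, 0.6, 0.4], [0, -0.3, 9.5]]
    - [[-13.7, 0.8, 0.4], [0, -0.3, 11.5]]
    - [[-15.6, 0.9, 0.4], [0, -0.3, 13.5]]
    - [[-17.5, 0.9, 0.4], [0, -0.3, 15.5]]
    - [[-18.5, 0.9, 0.4], [0, -0.3, 16.5]]
    - [[-19.4, 0.9, 0.4], [0, -0.3, 17.5]]

```text
time: 18.2
position: [0.4167, 0.2397, 0.0678]
orientation: [3.138, -0.007, -2.073]
wrist_force: [-4.1, -4.2, 4.6]
opening: 0.006
```

```bash
cat > st.py <<'E'
from cl import *
s=ctrl.read_state();print(s["time"],s["position"],"phi_tool",-86.7-np.degrees(s["orientation"][2]),s["wrist_force"],toc(s["position"]),"M",[round(mom(),3)])
a0=-86.7-np.degrees(s["orientation"][2])
E
python3 - <<'E'
from st import *
p=vision.camera_params("wrist");I=vision.camera("wrist");cv2.imwrite("pics/w9.png",I[:,:,::-1])
print(mom())
h=cv2.cvtColor(I,cv2.COLOR_RGB2HSV);m=cv2.inRange(h,np.array((18,150,90)),np.array((34,255,255)))
c=max(cv2.findContours(m[:260],0,2)[0],key=cv2.contourArea);(x,y),r=cv2.minEnclosingCircle(c)
X=onz(p,(x,y),.074);print("pot",toc(X),r)
show([dict(phi=f,r=52,z=.068) for f in(32,34,36,38,40,42,44)])
E
```

```text
18.2 [0.41665613 0.23969517 0.06783427] phi_tool 32.07322374257447 [-4.12107469 -4.15777286  4.63500023] [-54.2  13.1] M [np.float64(0.312)]
0.3172322756785306
pot [  -4.6 -108.3] 73.51370239257812
{'phi': 32, 'r': 52, 'z': 0.068} [-2.9, -0.9, -0.2] [0.2, -0.4, -0.1]
{'phi': 34, 'r': 52, 'z': 0.068} [-4.7, -0.5, -0.2] [0.2, -0.4, 1.9]
{'phi': 36, 'r': 52, 'z': 0.068} [-6.6, -0.0, -0.2] [0.2, -0.4, 3.9]
{'phi': 38, 'r': 52, 'z': 0.068} [-8.4, 0.3, -0.2] [0.2, -0.4, 5.9]
{'phi': 40, 'r': 52, 'z': 0.068} [-10.3, 0.6, -0.2] [0.2, -0.4, 7.9]
{'phi': 42, 'r': 52, 'z': 0.068} [-12.2, 0.8, -0.2] [0.2, -0.4, 9.9]
{'phi': 44, 'r': 52, 'z': 0.068} [-14.0, 1.0, -0.3] [0.2, -0.4, 11.9]
```

View pics/w9.png

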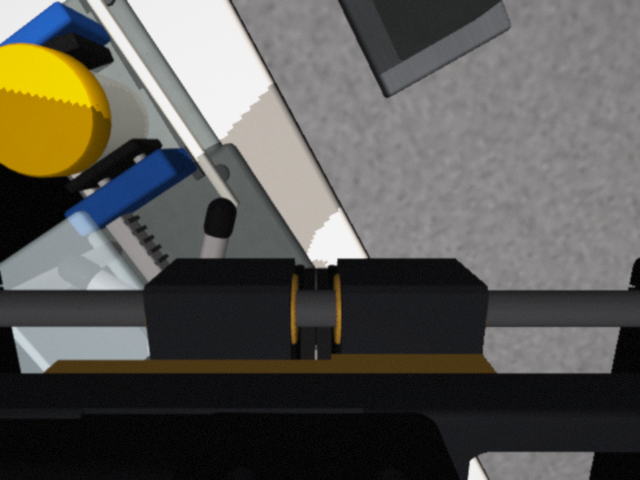

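>>> play_rows:
  rows:
    - [[-3.8, -0.7, -0.2], [0, -0.4, 1]]
    - [[-4.7, -0.5, -0.2], [0, -0.4, 2]]
    - [[-5.6, -0.2, -0.2], [0, -0.4, 3]]
    - [[-6.6, 0, -0.2], [0, -0.4, 4]]
    - [[-7.5, 0.2, -0.2], [0, -0.4, 5]]
    - [[-8.4, 0.3, -0.2], [0, -0.4, 6]]
    - [[-9.3, 0.5, -0.2], [0, -0.4, 7]]
    - [[-10.3, 0.6, -0.2], [0, -0.4, 8]]
    - [[-11.2, 0.7, -0.2], [0, -0.4, 9]]
    - [[-12.2, 0.8, -0.2], [0, -0.4, 10]]

```text
time: 19.5
position: [0.4192, 0.2488, 0.0677]
orientation: [3.137, -0.008, -2.25]
wrist_force: [-5.2, -2.9, 3.4]
opening: 0.002
```

Run:
```python
from st import *
show([dict(phi=f,r=52,z=.068) for f in(42,44,46,48,50)])
```

```text
19.5 [0.41923126 0.24883624 0.06771297] phi_tool 42.19525513718635 [-5.16208174 -2.91228737  3.36272883] [-51.1  22.1] M [np.float64(0.301)]
{'phi': 42, 'r': 52, 'z': 0.068} [-3.2, -0.7, -0.3] [0.2, -0.4, -0.2]
{'phi': 44, 'r': 52, 'z': 0.068} [-5.1, -0.3, -0.3] [0.2, -0.4, 1.8]
{'phi': 46, 'r': 52, 'z': 0.068} [-6.9, 0.2, -0.3] [0.2, -0.4, 3.8]
{'phi': 48, 'r': 52, 'z': 0.068} [-8.8, 0.5, -0.4] [0.2, -0.4, 5.8]
{'phi': 50, 'r': 52, 'z': 0.068} [-10.6, 0.8, -0.4] [0.2, -0.4, 7.8]
```

>>> play_rows:
  rows:
    - [[-3.7, -0.6, -0.3], [0, -0.4, 0.5]]
    - [[-4.2, -0.5, -0.3], [0, -0.4, 1]]
    - [[-5.1, -0.3, -0.3], [0, -0.4, 2]]
    - [[-6, 0, -0.3], [0, -0.4, 3]]
    - [[-6.9, 0.2, -0.3], [0, -0.4, 4]]
    - [[-7.9, 0.4, -0.3], [0, -0.4, 5]]
    - [[-8.8, 0.5, -0.3], [0, -0.4, 6]]
    - [[-9.7, 0.7, -0.3], [0, -0.4, 7]]
    - [[-10.6, 0.8, -0.3], [0, -0.4, 8]]
    - [[-11.5, 0.9, -0.3], [0, -0.4, 9]]

```text
time: 20.75
position: [0.4228, 0.2563, 0.0676]
orientation: [3.137, -0.008, -2.408]
wrist_force: [-7.3, -2.7, 3.9]
opening: 0.004
```

Run:
```python
from st import *
show([dict(phi=f,r=52,z=.068) for f in(50,52,54,56,58,60)])
```

```text
20.75 [0.42275189 0.25633177 0.06758298] phi_tool 51.29273185234801 [-7.34757363 -2.6530794   3.92035274] [-47.1  29.4] M [np.float64(0.412)]
{'phi': 50, 'r': 52, 'z': 0.068} [-2.7, -0.8, -0.4] [0.2, -0.5, -1.3]
{'phi': 52, 'r': 52, 'z': 0.068} [-4.5, -0.2, -0.5] [0.2, -0.5, 0.7]
{'phi': 54, 'r': 52, 'z': 0.068} [-6.4, 0.2, -0.5] [0.2, -0.5, 2.7]
{'phi': 56, 'r': 52, 'z': 0.068} [-8.2, 0.6, -0.5] [0.2, -0.5, 4.7]
{'phi': 58, 'r': 52, 'z': 0.068} [-10.1, 0.9, -0.5] [0.2, -0.5, 6.7]
{'phi': 60, 'r': 52, 'z': 0.068} [-11.9, 1.2, -0.5] [0.2, -0.5, 8.7]
```

>>> play_rows:
  rows:
    - [[-4.1, -0.4, -0.5], [0, -0.5, 0.3]]
    - [[-4.8, -0.1, -0.5], [0, -0.5, 1]]
    - [[-5.4, 0, -0.5], [0, -0.5, 1.6]]
    - [[-6, 0.1, -0.5], [0, -0.5, 2.3]]
    - [[-6.6, 0.2, -0.5], [0, -0.5, 3]]
    - [[-7.2, 0.4, -0.5], [0, -0.5, 3.6]]
    - [[-7.7, 0.5, -0.5], [0, -0.5, 4.2]]
    - [[-8.2, 0.6, -0.5], [0, -0.5, 4.7]]
    - [[-8.7, 0.7, -0.5], [0, -0.5, 5.2]]
    - [[-9.2, 0.7, -0.5], [0, -0.5, 5.7]]

```text
time: 22.0
position: [0.4255, 0.2608, 0.0676]
orientation: [3.138, -0.009, -2.51]
wrist_force: [-8.9, -2.2, 3.6]
opening: 0.004
```

Run:
```python
from st import *
show([dict(phi=f,r=52,z=.068) for f in(56,57,58,60)])
```

```text
22.0 [0.42547513 0.2607945  0.06755614] phi_tool 57.08432226253201 [-8.90252444 -2.18667593  3.63358878] [-44.2  33.7] M [np.float64(0.504)]
{'phi': 56, 'r': 52, 'z': 0.068} [-3.3, -0.6, -0.5] [0.2, -0.5, -1.1]
{'phi': 57, 'r': 52, 'z': 0.068} [-4.2, -0.3, -0.5] [0.2, -0.5, -0.1]
{'phi': 58, 'r': 52, 'z': 0.068} [-5.1, -0.1, -0.5] [0.2, -0.5, 0.9]
{'phi': 60, 'r': 52, 'z': 0.068} [-6.9, 0.4, -0.5] [0.2, -0.5, 2.9]
```

>>> play_rows:
  rows:
    - [[-4.5, -0.2, -0.5], [0, -0.5, 0.3]]
    - [[-4.8, -0.2, -0.5], [0, -0.5, 0.6]]
    - [[-5.1, -0.1, -0.5], [0, -0.5, 0.9]]
    - [[-5.4, 0, -0.5], [0, -0.5, 1.2]]
    - [[-5.7, 0.1, -0.5], [0, -0.5, 1.5]]
    - [[-6, 0.2, -0.5], [0, -0.5, 1.8]]
    - [[-6.3, 0.3, -0.5], [0, -0.5, 2.1]]
    - [[-6.6, 0.3, -0.5], [0, -0.5, 2.4]]
    - [[-6.8, 0.4, -0.5], [0, -0.5, 2.6]]
    - [[-7, 0.4, -0.5], [0, -0.5, 2.9]]

```text
time: 23.25
position: [0.427, 0.2629, 0.0675]
orientation: [3.138, -0.009, -2.562]
wrist_force: [-11.2, -0.6, 4.1]
opening: 0.003
```

Run:
```python
from st import *
show([dict(phi=52,r=56,g=6,z=.068),dict(phi=48,r=60,g=9,z=.068)])
```

```text
23.25 [0.42698053 0.2628995  0.06751725] phi_tool 60.068238764453255 [-11.2024637   -0.64152196   4.13414817] [-42.5  35.7] M [np.float64(0.45)]
{'phi': 52, 'r': 56, 'g': 6, 'z': 0.068} [9.1, 0.4, -0.4] [0.2, -0.5, -8.1]
{'phi': 48, 'r': 60, 'g': 9, 'z': 0.068} [16.5, 1.6, -0.3] [0.3, -0.5, -12.1]
```

>>> play_rows:
  rows:
    - [[4, 0, -0.4], [0, 0, -3]]
    - [[9, 0.4, -0.4], [0, 0, -8]]
    - [[14, 1, -0.4], [0, 0, -10]]
    - [[16, 2, -20], [0, 0, -12]]
    - [[16, 2, -60], [0, 0, -12]]
    - [[20, 2, -110], [0, 0, -20]]
    - [[20, -10, -150], [0, 0, -30]]
    - [[20, -30, -170], [0, 0, -40]]
    - [[20, -45, -180], [0, 0, -50]]
    - [[20, -50, -180], [0, 0, -58]]

```text
time: 24.5
position: [0.4401, 0.2104, 0.2489]
orientation: [3.134, 0.0, -1.546]
wrist_force: [-0.3, 0.1, -0.6]
opening: 0.005
```

Run:
```python
from st import *
import pickle
p=vision.camera_params("wrist");I=vision.camera("wrist");cv2.imwrite("pics/w10.png",I[:,:,::-1]);pickle.dump((p,I),open("w10.pkl","wb"))
h=cv2.cvtColor(I,cv2.COLOR_RGB2HSV);m=cv2.inRange(h,np.array((18,150,90)),np.array((34,255,255)))
c=max(cv2.findContours(m[:290],0,2)[0],key=cv2.contourArea);(x,y),r=cv2.minEnclosingCircle(c)
X=onz(p,(x,y),.074);print("pot",x,y,r,toc(X))
I=vision.camera("scene");cv2.imwrite("pics/s10.png",cv2.resize(I[200:320,270:390,::-1],None,fx=5,fy=5,interpolation=cv2.INTER_CUBIC))
```

```text
24.5 [0.4401307  0.21042569 0.24893884] phi_tool 1.8780828821916344 [-0.32149621  0.08810739 -0.59755844] [-32.4 -17.4] M [np.float64(-0.011)]
pot 272.0567321777344 102.11347198486328 31.891685485839844 [  -1.  -113.2]
```

View pics/w10.png

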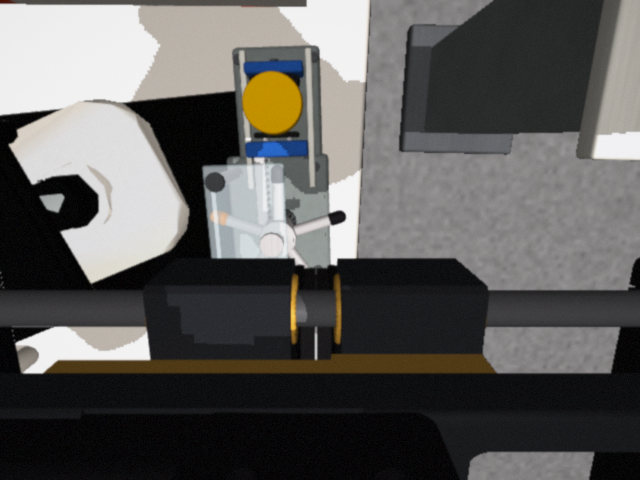

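View pics/s10.png

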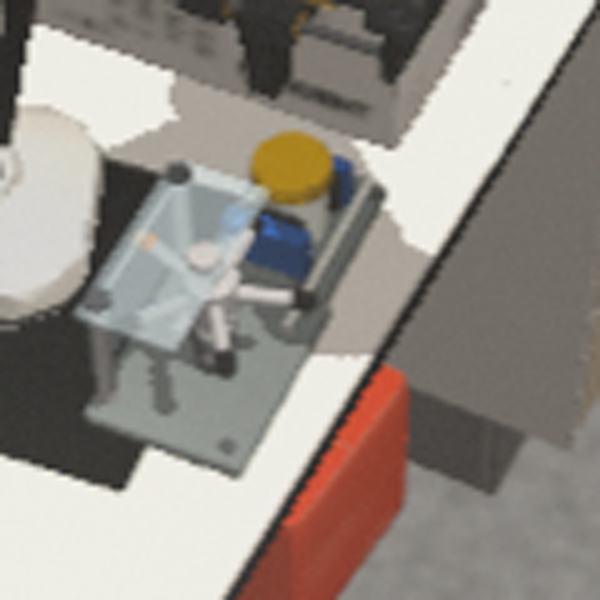

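Run:
```python
from plant import ctrl
print(ctrl.close_job(), ctrl.read_state()["time"])
```

```text
the job is handed in; nothing more can be done
the job is handed in; nothing more can be done
```

The specimen pot is clamped upright against the V-stop, and I handed the job in just after 24.5 s of the 72 s allowed. The clamp force should be about 20 N, but I had no direct reading of it.

**What I did:**
- I picked the pot up by its cap and stood it in the cradle at about x −1 mm, y −103.5 mm in the clamp frame. It touched neither pad nor V-stop when I let go.
- With shut fingers I pushed two spokes clockwise one after the other, about 95° and then 70°. I backed off and raised the arm clear once the force had risen.

**Last checks:**
- **Position:** the wrist and scene pictures show the pot upright at about y −113 mm, which is about −8 mm in the cradle frame, against the V-stop. The pad is on it, and the wrist force was near zero with the arm clear.
- **Turning moment:** it ran free at about 0.30 Nm, then rose to 0.41 and 0.50 Nm.
- **The reading that disagreed:** after the last small push the moment read 0.45 Nm, which would mean about 12 N. This estimate scatters by about 0.05 Nm.
- **Why I trust about 20 N:** the push force at the same moment gave about 0.53 Nm (19 N), and the turn since contact gave about 22 N. I took these as right and did not test again with a third spoke.
- **Bystanders:** I didn't measure the jars or the masks again at the end. No move went near them and I saw no contact.

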